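Fill the hand-wash caddy

ROBOT

A 6-joint arm with a two-finger parallel gripper is mounted at the origin on the work surface. World frame = base frame: x ahead of the robot, y to its left, z up, the work surface at z = 0. Lengths are in m, angles in rad, forces in N, time in s.
With the tool pointing down it reaches from about 0.425 to 0.95 m from the base axis. Payload 3.5 kg.
Tool frame: the origin (TCP) lies on the centre line of the jaws, within the pads' length; the fingertips stand 8 mm ahead of it and the grasp point (between the pads) lies 11 mm behind it; z points along the fingers, y is the line along which they close (so a half turn about z gives the same grasp; the last joint's range is limited). The gripper opens to 85 mm and grips with 20 to 120 N. Pads are 22 mm wide; open, the fingers measure 114 mm over their backs; the gripper's body (76 mm by 85 mm) begins 54 mm behind the grasp point. The pads swing forward as they close: fully open they stand 13 mm farther back than shut.
Start: joints at [1.075, 0.286, 1.577, -0, 1.279, -0.15], TCP at [0.229, 0.635, 0.239] pointing down, gripper open.
Joint ranges: [-2.77, 2.77], [-0.9, 2.22], [0.21, 2.48], [-1.53, 4.67], [0.24, 2.81], [-2.84, 2.84]. Speed limits (rad/s): [2.79, 2.79, 3.14, 3.14, 3.14, 3.14].

INTERFACE

Orientations are given as a unit quaternion [x, y, z, w].
In Python, from plant import ctrl gives the robot as it stands. The module is installed in compiled form; this text tells all that it offers.
- The arm moves only by the tool send_rows, never from a script. Its argument "steps" is a list of rows, each a list of 5 numbers: the shift along the tool's x, y, z in m, then the turn about the tool's z in degrees, then the opening, from -1 (shut) to 1 (fully open). A call has 1 to 12 rows; each row is the pose to reach, as a shift and turn from the pose commanded when the call began, along the tool's axes at that moment; what a row does not reach only later rows make up. A row lasts 1/10 s, in which the tool goes at most 50 mm and 8.59 degrees, less where a joint would pass 70% of its speed; a pose out of reach is approached as far as the arm can. A call with a gripper value outside its range is refused whole. The fingers move at their own pace and stop on an object; "squeeze" is the grip in N (left out, the last holds). Time passes only in rows, so rows that repeat a pose let the fingers close. It gives the time, the measured TCP pose, the force, the opening and the grip force at its end, in the units of the state.
- ctrl.get_state(): the state, without advancing time (a new reading comes with each control period).
- ctrl.read_camera(name): name is "scene" or "top" or "wrist"; returns the picture (420x560x3 uint8, red, green, blue); there is no depth.
- ctrl.calibration(name): a dict with "intrinsics" (3x3 intrinsics, pixels), "extrinsics" (4x4, takes a point from world to camera coordinates); the wrist camera has in their place "tool_from_camera" (4x4, takes a point from camera to tool coordinates, whose origin is the TCP and whose axes are the flange's). Camera axes: x right, y up, looking along -z (the intrinsics and any distortion apply to the point x, -y, -z); pixel columns grow to the right and rows downward; lengths in m; the calibration is good to about 2 mm. A picture is of the moment at which its call begins: read the wrist's pose just before it. calibration takes no time and is no camera call.
- ctrl.sign_off(): hands the job in; it is judged then, once.
The state is a dict: "time": time; "qpos": joint angles; "dq": joint speeds; "joint_efforts": joint torques, N m; "eef_pos": TCP position; "tcp_rot": TCP orientation; "contact_force": force on the tool from outside, world axes, zero at the start; "wrist_torque": the same for the moment, N m; "opening": opening from 0.0 (shut) to 1.0 (fully open); "finger_force": force on a finger pad.
Only numpy, scipy, OpenCV 4.12 (cv2) and the standard library are available. Lean on these libraries where they do the work, as an engineer would, in place of code of your own. Each camera call takes 0.05 s, during which the arm holds its last target. There are 200 camera calls.

TASK

Get the hand-wash caddy ready for the sinks: stand the capped detergent bottle in the square pot and the small stain-remover flask in the round pot, lay the scrubbing brush without a handle bristles down in the long dish, and, once the detergent bottle stands in its pot, put the low dosing cup mouth down over the bottle's cap. Set each thing down rather than dropping it, and leave the pump dispenser, the tall tumbler and the brush with the handle where they are.

Things in the scene. Friction and masses are not known exactly. Their poses are not given: they have to be found in the camera images.
- square_pot: The detergent bottle's place: square grey pot, open on top, 88 x 88 x 45 mm high, walls and floor 4 mm (inside 80 x 80). Fixed in the hand-wash caddy, a white tray with three pots side by side in any order, centres 118 mm apart along y. Origin: centre of its underside, 4 mm above the counter; inner floor 4 mm above the origin. z up, x and y along its sides, y along the tray.
- round_pot: The flask's place: round grey pot, open on top, 66 mm outside diameter, 45 mm high, wall and floor 4 mm (58 mm inside). Fixed in the caddy tray, which is 180 x 376 mm with a 30 mm rim and a carrying loop, 60 mm high, at each short end. Origin: centre of its underside, inner floor 4 mm above it; z up.
- long_dish: The scrubbing brush's place: long shallow grey dish, 166 mm (x, across the tray) by 88 mm (y, along the tray) outside, 18 mm high, walls and floor 4 mm (inside 158 x 80). Fixed in the same tray. Origin: centre of its underside, inner floor 4 mm above it; z up.
- detergent: Detergent bottle, loose, white plastic with a plain paper band: round body 62 mm in diameter up to 94 mm, sloping shoulder to 108 mm, then a plain ribbed cylindrical cap 38 mm in diameter from 108 mm to the flat top at 152 mm; about 0.25 to 0.45 kg. It can be lifted by the cap. Origin: centre of its underside; z up.
- pump_soap: Look-alike to leave: hand-soap dispenser, same body as the detergent bottle (62 mm in diameter) but with a thin pump stem and a pump head with a 40 mm spout on top instead of the cap, 160 mm high. Origin: centre of its underside; z up, the spout points to its -x.
- flask: Small stain-remover flask, loose, white plastic with a plain paper band: body 42 mm in diameter up to 70 mm, shoulder to 80 mm, cylindrical cap 28 mm in diameter from 80 mm to the flat top at 108 mm; about 0.12 kg. It can be lifted by the cap. Origin: centre of its underside; z up.
- dosing_cup: Rinsed dosing cup, loose, standing upside down: low straight white plastic cup, 57 mm outside diameter, 42 mm high, wall 3 mm, closed end (up) 4 mm, so 51 mm wide and 38 mm deep inside; 0.03 kg. Over the bottle's cap its closed end rests on the cap's top, its rim 114 mm above the bottle's underside, clear of the shoulder. Origin: centre of the mouth (its lower end); z up.
- tumbler: Look-alike to leave: drinking tumbler standing upside down, white plastic, more than twice as tall as the dosing cup: 98 mm high, 62 mm in diameter at the mouth below and 53 mm at the closed end above. Origin: centre of the mouth, on the counter; z up.
- scrub_brush: Scrubbing brush, loose, lying bristles down, no handle: wooden block 126 mm long (x) by 48 mm wide (y) by 18 mm thick over 22 mm of stiff white bristles, 40 mm high in all; about 0.12 kg. Origin: under its centre at the bristle tips; x along the block, z up.
- handled_brush: Look-alike to leave: hand brush from a dustpan, the same wooden block and bristles but with a wooden handle that stands out 130 mm from the block along its +x. Origin: under the centre of the block at the bristle tips; z up.
Things that resemble listed ones, but are neither listed nor needed, are in the scene too. What is shaped like the detergent but purple is not meant. What is shaped like the scrub_brush but turquoise is not meant.

How it is judged:
On the way, in this order (a step that is already met when the one before it is completed fails the run):
1. the detergent bottle stands in the square pot (x of detergent in the frame of square_pot between -0.013 and 0.013 m and y of detergent in the frame of square_pot between -0.013 and 0.013 m and z of detergent in the frame of square_pot between -0.002 and 0.01 m and angle between detergent's own z axis and vertical below 0.12 rad), for 0.2 s.
2. the dosing cup is seated mouth down over the cap of the bottle in its pot (all of step 1 and horizontal distance between dosing_cup and detergent below 0.01 m and z of dosing_cup in the frame of detergent between 0.108 and 0.12 m and angle between dosing_cup's own z axis and vertical below 0.12 rad and contact force between the fingers and dosing_cup below 0.1 N), for 0.2 s.
At the end, for the whole second after the job is handed in: Bottle (13 mm), flask (12 mm) and brush (18 mm) centred on the floors of square pot, round pot and long dish (10 mm in height), cup within 10 mm of the cap's axis with its closed end on the cap (6 mm); all upright to 0.12 rad, released, at rest; the look-alikes within 20 mm of their start (all of step 2 and horizontal distance between flask and round_pot below 0.012 m and z of flask in the frame of round_pot between -0.002 and 0.01 m and angle between each of flask, scrub_brush's own z axis and vertical below 0.12 rad and x of scrub_brush in the frame of long_dish between -0.018 and 0.018 m and y of scrub_brush in the frame of long_dish between -0.018 and 0.018 m and z of scrub_brush in the frame of long_dish between -0.002 and 0.01 m and linear speed of each of detergent, flask, scrub_brush, dosing_cup below 0.02 m/s and angular speed of each of detergent, flask, scrub_brush, dosing_cup below 0.2 rad/s and contact force between the fingers and detergent below 0.1 N and contact force between the fingers and flask below 0.1 N and contact force between the fingers and scrub_brush below 0.1 N and distance of each of pump_soap, handled_brush, tumbler from where it was at the start of the episode below 0.02 m); the robot touches nothing.
It fails at once if a look-alike (pump dispenser, tumbler, handled brush) is moved more than 30 mm (distance of any of pump_soap, handled_brush, tumbler from where it was at the start of the episode above 0.03 m).
It fails at once if one of the four things is dropped: out of the fingers and moving faster than 0.7 m/s (a fall of more than about 25 mm) ((contact force between the fingers and detergent below 0.05 N and linear speed of detergent above 0.7 m/s) or (contact force between the fingers and flask below 0.05 N and linear speed of flask above 0.7 m/s) or (contact force between the fingers and scrub_brush below 0.05 N and linear speed of scrub_brush above 0.7 m/s) or (contact force between the fingers and dosing_cup below 0.05 N and linear speed of dosing_cup above 0.7 m/s)).
It also fails if it takes over 115 s, if anything falls off the work surface, if the arm or the gripper's body presses on something with over 40 N, if the wrist force passes 120 N, or if a joint passes its speed limit or range.

## Working session

There is one attempt and no reset: what is moved stays moved. The work goes in short steps, Python scripts to look and compute and a tool call to move; the robot and the scene stay as the last step left them, time stands still between calls to the robot, and variables do not carry over. Pictures are saved under pics/ and viewed, at most 14 in all, crops included, and the job is handed in when it is done.

Besides the shell and the picture viewer there is one more tool, called in YAML: its name, and indented under it one key for each argument. send_rows: Moves the arm, as the interface text tells. Its arguments: {"type":"object","properties":{"steps":{"type":"array","items":{"type":"array","items":{"type":"number"}}},"squeeze":{"type":"number"}},"required":["steps"]}

```bash
mkdir -p pics; python3 - <<'E'
from plant import ctrl
import cv2
for n in("top","scene"):
    im=ctrl.read_camera(n); cv2.imwrite(f"pics/{n}0.png",im[:,:,::-1])
    c=ctrl.calibration(n); print(n,c)
print(ctrl.calibration("wrist")); print(ctrl.get_state())
E
```

```text
top {'intrinsics': array([[522.81768257,   0.        , 285.1672684 ],
       [  0.        , 522.81768257, 211.60798854],
       [  0.        ,   0.        ,   1.        ]]), 'extrinsics': array([[-0.02153357, -0.9997666 ,  0.00174578, -0.0098985 ],
       [ 0.98800666, -0.02101315,  0.15297477, -0.47331983],
       [-0.15290239,  0.00501893,  0.98822855, -1.4044334 ],
       [ 0.        ,  0.        ,  0.        ,  1.        ]])}
scene {'intrinsics': array([[391.28600226,   0.        , 283.00149581],
       [  0.        , 391.28600226, 207.5397636 ],
       [  0.        ,   0.        ,   1.        ]]), 'extrinsics': array([[-0.08047626,  0.99657473,  0.01903624,  0.05395172],
       [-0.68229878, -0.06899997,  0.72780998,  0.30278026],
       [ 0.72663054,  0.04558302,  0.68551459, -1.46229915],
       [ 0.        ,  0.        ,  0.        ,  1.        ]])}
{'intrinsics': array([[320.10550748,   0.        , 273.77507725],
       [  0.        , 320.10550748, 212.37791622],
       [  0.        ,   0.        ,   1.        ]]), 'tool_from_camera': array([[ 4.81342755e-04,  9.45343193e-01
[... 325 characters left out ...]
rray([ 1.07498139e+00,  2.87108659e-01,  1.57802650e+00, -9.37508118e-06,
        1.27861063e+00, -1.49985998e-01]), 'dq': array([-1.77069201e-03, -1.52825204e-03, -1.74107180e-03,  3.94281799e-04,
        3.74070670e-04,  1.53173123e-05]), 'joint_efforts': array([ 8.70448421e-04, -4.07297802e+01, -2.93697864e+01, -1.18123648e-04,
        3.46448025e-03,  2.33107920e-05]), 'eef_pos': array([0.22849671, 0.63453525, 0.23806665]), 'tcp_rot': array([ 1.72052650e-01,  9.85087167e-01, -1.02235226e-03, -3.37358866e-04]), 'contact_force': array([ 0.52938754, -0.08217426, -0.70272501]), 'wrist_torque': array([ 0.00283354, -0.001838  , -0.03563871]), 'finger_force': 0.0, 'opening': 1.0062237145548996}
```

View pics/top0.png

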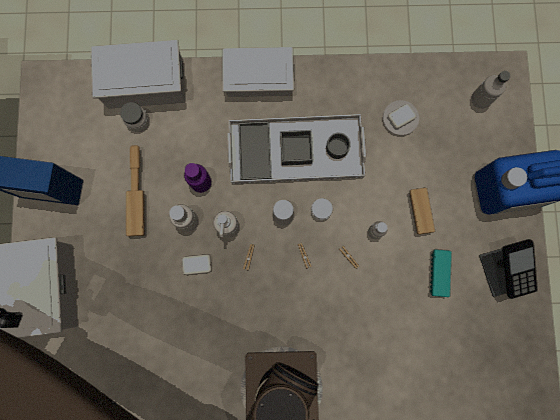

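View pics/scene0.png

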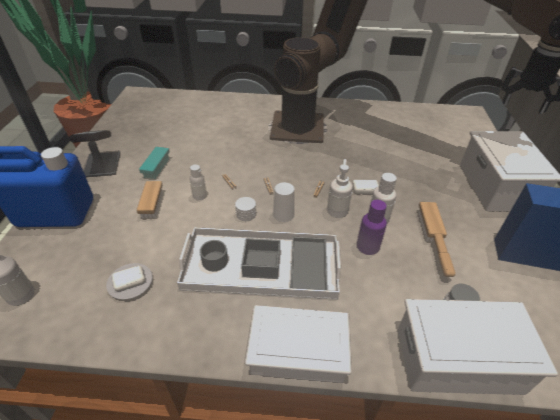

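Top view: detergent candidate is at (180,216), the one with a plain cap. The purple look-alike is at (197,178) and the pump with its spout at (225,223). The tumbler is at (284,211), the low cup at (321,209) and the flask at (377,231). The brown brush without a handle is at (422,210); the turquoise one (441,273) and the handled one (135,195) are not meant. Pots: dish (255,150), square (297,148), round (338,147). I'll confirm all of this in one enlarged crop.

```bash
cat > h.py <<'E'
import numpy as np,cv2
from plant import ctrl
from scipy.spatial.transform import Rotation as R
F=np.diag([1,-1,-1.])
def ray(name,px,st=None):
    c=ctrl.calibration(name); d=F@np.linalg.inv(c["intrinsics"])@np.array([px[0],px[1],1.])
    if name=="wrist":
        T=c["tool_from_camera"]; Rt=R.from_quat(st["tcp_rot"]).as_matrix()
        return Rt@T[:3,3]+st["eef_pos"], Rt@T[:3,:3]@d
    E=c["extrinsics"]; Rm=E[:3,:3]; return -Rm.T@E[:3,3], Rm.T@d
def onplane(name,px,z,st=None):
    o,d=ray(name,px,st); return o+d*(z-o[2])/d[2]
def proj(name,P,st=None):
    c=ctrl.calibration(name); P=np.asarray(P,float)
    if name=="wrist":
        T=c["tool_from_camera"]; Rt=R.from_quat(st["tcp_rot"]).as_matrix()
        q=T[:3,:3].T@(Rt.T@(P-st["eef_pos"])-T[:3,3])
    else: E=c["extrinsics"]; q=E[:3,:3]@P+E[:3,3]
    u=c["intrinsics"]@(F@q); return u[:2]/u[2]
def totool(P,st):  # world point -> current tool coordinates
    return R.from_quat(st["tcp_rot"]).as_matrix().T@(np.asarray(P)-st["eef_pos"])
E
python3 - <<'E'
from h import *
a=cv2.imread("pics/top0.png");b=cv2.imread("pics/scene0.png")
A=cv2.resize(a[110:300,160:450],(780,300),interpolation=3) if 0 else cv2.resize(a[115:300,160:450],None,fx=1.85,fy=1.6)
A=cv2.resize(a[115:300,160:450],None,fx=1.6,fy=1.6);B=cv2.resize(b[150:300,130:420],None,fx=1.6,fy=1.6)
cv2.imwrite("pics/crop.png",np.vstack([A,B]))
for n,px,z in [("det",(179,213),.152),("pump",(225,218),.15),("tumb",(284,208),.098),("cup",(321,207),.042),("flask",(380,227),.108),("brush",(422,211),.04),("dish",(255,151),.022),("sq",(297,148),.049),("round",(338,146),.049)]:
    print(n,onplane("top",px,z).round(3))
print(R.from_quat(ctrl.get_state()["tcp_rot"]).as_matrix().round(3))
E
```

```text
det [0.457 0.249 0.152]
pump [0.442 0.133 0.15 ]
tumb [ 0.473 -0.017  0.098]
cup [ 0.483 -0.119  0.042]
flask [ 0.416 -0.266  0.108]
brush [ 0.466 -0.396  0.04 ]
dish [0.651 0.062 0.022]
sq [ 0.65  -0.057  0.049]
round [ 0.653 -0.171  0.049]
[[-0.941  0.339 -0.001]
 [ 0.339  0.941 -0.002]
 [ 0.    -0.002 -1.   ]]
```

View pics/crop.png

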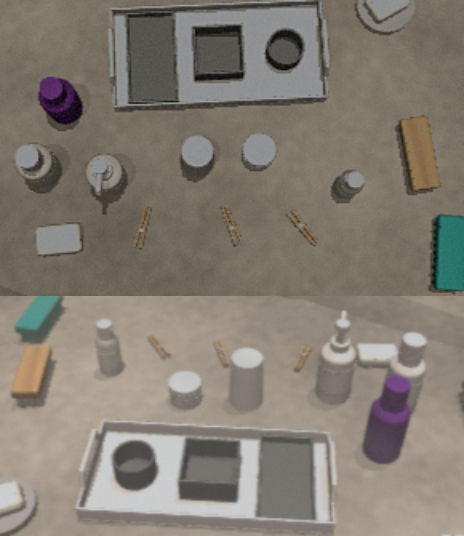

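Crop confirms the picks: white bottle with plain cylindrical cap (left of the pump), the low cup right of the tall tumbler, white flask, and brown brush without a handle. I'll hover over the detergent bottle first.

```bash
python3 - <<'E'
from h import *
st=ctrl.get_state(); print(totool([.457,.249,.238],st).round(3))
im=cv2.imread("pics/top0.png"); 
# tray yaw from white mask
g=im.min(axis=2); roi=np.zeros_like(g); roi[105:190,222:372]=1
m=((g>110)&(roi>0)).astype(np.uint8); m=cv2.morphologyEx(m,cv2.MORPH_CLOSE,np.ones((25,25)))
c=max(cv2.findContours(m,0,2)[0],key=cv2.contourArea); r=cv2.minAreaRect(c); print(r)
B=[onplane("top",p,.03)[:2].round(3).tolist() for p in cv2.boxPoints(r)]; print(B)
# brush
h=cv2.cvtColor(im,cv2.COLOR_BGR2HSV); m=((h[...,0]<25)&(h[...,1]>110)&(h[...,2]>90)).astype(np.uint8); m[:,:400]=0;m[:,445:]=0
c=max(cv2.findContours(m,0,2)[0],key=cv2.contourArea); r=cv2.minAreaRect(c); print(r,[onplane("top",p,.04)[:2].round(3).tolist() for p in cv2.boxPoints(r)])
E
```

```text
[-0.346 -0.285  0.001]
((297.26324462890625, 154.05377197265625), (75.36358642578125, 139.0859832763672), 87.51044464111328)
[[0.743, 0.142], [0.753, -0.254], [0.534, -0.253], [0.525, 0.134]]
((421.9310302734375, 210.32757568359375), (44.83037567138672, 16.64295768737793), 79.50852966308594) [[0.526, -0.366], [0.534, -0.412], [0.411, -0.426], [0.403, -0.381]]
```

send_rows:
  steps:
    - [-0.05,-0.04,0,0,1]
    - [-0.09,-0.075,0,0,1]
    - [-0.13,-0.11,0,0,1]
    - [-0.17,-0.14,0,0,1]
    - [-0.21,-0.17,0,0,1]
    - [-0.25,-0.205,0,0,1]
    - [-0.29,-0.24,0,0,1]
    - [-0.33,-0.27,0,0,1]
    - [-0.346,-0.285,0,0,1]
    - [-0.346,-0.285,0,0,1]
    - [-0.346,-0.285,0,0,1]
    - [-0.346,-0.285,0,0,1]
  squeeze: 40

```text
time: 1.3
eef_pos: [0.457, 0.2503, 0.2389]
tcp_rot: [0.172, 0.985, -0.0, -0.0]
contact_force: [-1.1, -0.8, -0.2]
opening: 1.0
finger_force: 0.0
```

```bash
python3 - <<'E'
from h import *
st=ctrl.get_state(); print(st["eef_pos"],np.abs(st["dq"]).max()); im=ctrl.read_camera("wrist")[:,:,::-1].copy()
cv2.imwrite("pics/w1.png",im); print(proj("wrist",[.457,.249,.152],st))
g=cv2.medianBlur(im,3).min(axis=2)
cs=cv2.HoughCircles(g,cv2.HOUGH_GRADIENT,1.5,40,param1=120,param2=30,minRadius=18,maxRadius=50)
print(cs[0][:6]); 
for c in cs[0][:6]: print(onplane("wrist",c[:2],.152,st).round(3))
E
```

```text
[0.4570292  0.25026189 0.23894805] 0.023178670699740517
[271.57399214 222.11996299]
[[152.25     225.75      32.25    ]
 [ 23.25     309.75      33.75    ]
 [270.75     341.25      43.949997]
 [186.75     333.75      40.8     ]
 [279.75     222.75      23.4     ]
 [215.25      81.75      35.1     ]]
[0.43  0.165 0.152]
[0.46  0.032 0.152]
[0.558 0.212 0.152]
[0.527 0.148 0.152]
[0.46  0.255 0.152]
[0.354 0.248 0.152]
```

View pics/w1.png

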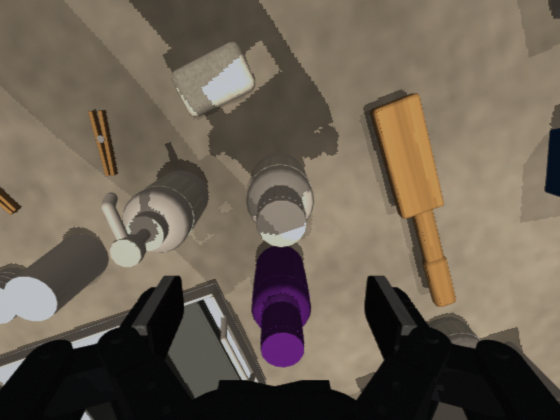

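The wrist view shows the detergent cap at (281,223) with the purple bottle's cap ahead at (282,348), clear of the fingers. Descend and grip.

send_rows:
  steps:
    - [0,0.005,0.03,0,1]
    - [0,0.005,0.06,0,1]
    - [0,0.005,0.09,0,1]
    - [0,0.005,0.11,0,1]
    - [0,0.005,0.118,0,1]
    - [0,0.005,0.118,0,1]
    - [0,0.005,0.118,0,-1]
    - [0,0.005,0.118,0,-1]
    - [0,0.005,0.118,0,-1]
    - [0,0.005,0.118,0,-1]
    - [0,0.005,0.118,0,-1]
    - [0,0.005,0.118,0,-1]
  squeeze: 40

```text
time: 2.55
eef_pos: [0.4603, 0.2547, 0.1227]
tcp_rot: [0.172, 0.985, 0.001, 0.001]
contact_force: [-0.3, 0.9, 5.4]
opening: 0.43
finger_force: 40.9
```

send_rows:
  steps:
    - [0,0,-0.01,0,-1]
    - [0,0,-0.03,0,-1]
    - [0,0,-0.06,0,-1]
    - [0,0,-0.09,0,-1]
    - [0,0,-0.12,0,-1]
    - [0,0,-0.15,0,-1]
    - [0,0,-0.17,0,-1]
    - [0,0,-0.175,0,-1]
    - [0,0,-0.175,0,-1]

```text
time: 3.45
eef_pos: [0.459, 0.2541, 0.2959]
tcp_rot: [0.172, 0.985, -0.0, -0.0]
contact_force: [-0.1, -0.7, -3.8]
opening: 0.431
finger_force: 41.0
```

```bash
python3 - <<'E'
from h import *
im=cv2.imread("pics/top0.png"); st=ctrl.get_state(); print(st["eef_pos"],st["opening"],st["finger_force"],st["contact_force"])
g=im.max(axis=2); roi=g[112:188,228:370]
m=np.zeros_like(g); m[120:180,236:358]=(g[120:180,236:358]<125)
out=cv2.resize(im[105:190,222:372],None,fx=5,fy=5,interpolation=3)
for c in cv2.findContours(m,0,2)[0]:
    if cv2.contourArea(c)>200:
        r=cv2.minAreaRect(c); print(r,cv2.boundingRect(c)); cv2.polylines(out,[((c-[222,105])*5).astype(int)],True,(0,0,255),1)
cv2.imwrite("pics/tray.png",out)
E
```

```text
[0.45904509 0.2541335  0.29587181] 0.43079453669440515 41.00827395915985 [-0.10577446 -0.71168695 -3.78114008]
((337.20001220703125, 146.10000610351562), (23.702320098876953, 28.621667861938477), 26.56505012512207) (325, 132, 26, 29)
((296.4072265625, 147.95875549316406), (36.55316925048828, 32.602699279785156), 87.39744567871094) (280, 129, 34, 38)
((282.0, 149.5), (59.0, 92.0), 90.0) (236, 120, 93, 60)
```

View pics/tray.png

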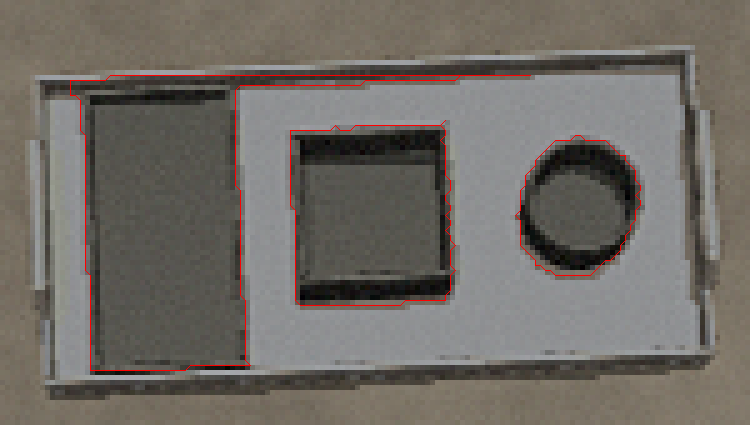

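The tray crop shows the dish, square pot and round pot in line. Rim centres in the full image are about (254.4,149.8), (296,145.5) and (337.6,142.8).

```bash
python3 - <<'E'
from h import *
st=ctrl.get_state()
P={}
for n,px,z in [("dish",(254.4,149.8),.022),("sq",(296,145.5),.049),("round",(337.6,142.8),.049)]:
    P[n]=onplane("top",px,z)[:2]; print(n,P[n].round(4))
f=lambda x,y:((x+.5)/5-.5+222,(y+.5)/5-.5+105)
Q=np.array([onplane("top",f(*p),.03)[:2] for p in [(38,76),(692,48),(710,350),(48,382)]]); print(Q.round(3),Q.mean(0).round(4))
print(np.linalg.norm(P["dish"]-P["sq"]),np.linalg.norm(P["round"]-P["sq"]))
print(totool([*P["sq"],.296],st).round(3))
E
```

```text
dish [0.6544 0.0633]
sq [ 0.6568 -0.0542]
round [ 0.6621 -0.1703]
[[ 0.742  0.133]
 [ 0.75  -0.239]
 [ 0.574 -0.242]
 [ 0.564  0.129]] [ 0.6575 -0.0548]
0.11747745566899429 0.116312300663889
[-0.291 -0.223 -0.   ]
```

send_rows:
  steps:
    - [-0.02,-0.015,0,0,-1]
    - [-0.05,-0.038,0,0,-1]
    - [-0.084,-0.064,0,0,-1]
    - [-0.118,-0.09,0,0,-1]
    - [-0.152,-0.117,0,0,-1]
    - [-0.186,-0.143,0,0,-1]
    - [-0.22,-0.169,0,0,-1]
    - [-0.25,-0.192,0,0,-1]
    - [-0.275,-0.211,0,0,-1]
    - [-0.291,-0.223,0,0,-1]
    - [-0.291,-0.223,0,0,-1]
    - [-0.291,-0.223,0,0,-1]

```text
time: 4.65
eef_pos: [0.6565, -0.0541, 0.2931]
tcp_rot: [0.172, 0.985, 0.0, -0.003]
contact_force: [-0.4, 0.2, -4.3]
opening: 0.437
finger_force: 41.1
```

send_rows:
  steps:
    - [0,0,0,0,-1]
    - [0,0,0.03,0,-1]
    - [0,0,0.06,0,-1]
    - [0,0,0.08,0,-1]
    - [0,0,0.1,0,-1]
    - [0,0,0.1,0,-1]

```text
time: 5.25
eef_pos: [0.6547, -0.0523, 0.1918]
tcp_rot: [0.171, 0.985, 0.0, -0.004]
contact_force: [-0.7, -0.3, -4.1]
opening: 0.432
finger_force: 40.9
```

```bash
python3 - <<'E'
from h import *
st=ctrl.get_state(); print(st["eef_pos"],totool([.657,-.0545,.131],st).round(4))
a=ctrl.read_camera("wrist")[:,:,::-1]; b=ctrl.read_camera("scene")[:,:,::-1]
b=cv2.resize(b[150:310,160:360],None,fx=2,fy=2)
o=np.zeros((420,800,3),np.uint8); o[:,:400]=cv2.resize(a[:,80:480],(400,420)); o[:320,400:]=b; cv2.imwrite("pics/p1.png",o)
print(proj("scene",[.657,-.0545,.049]))
E
```

```text
[ 0.65466594 -0.05230348  0.1918294 ] [-0.0035 -0.0012  0.0608]
[261.54521533 251.0526678 ]
```

View pics/p1.png

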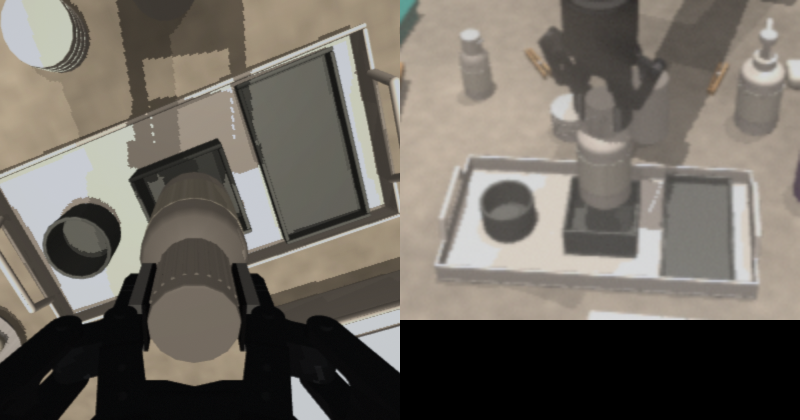

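send_rows:
  steps:
    - [0,0,0.02,0,-1]
    - [0,0,0.035,0,-1]
    - [0,0,0.045,0,-1]
    - [0,0,0.052,0,-1]
    - [0,0,0.052,0,-1]
    - [0,0,0.052,0,-1]

```text
time: 5.95
eef_pos: [0.6578, -0.0542, 0.1447]
tcp_rot: [0.172, 0.985, -0.0, 0.0]
contact_force: [0.7, -0.4, -4.1]
opening: 0.436
finger_force: 41.1
```

send_rows:
  steps:
    - [0,0,0.005,0,-1]
    - [0,0,0.009,0,-1]
    - [0,0,0.011,0,-1]
    - [0,0,0.011,0,-1]

```text
time: 6.35
eef_pos: [0.6572, -0.054, 0.1327]
tcp_rot: [0.172, 0.985, 0.0, -0.001]
contact_force: [-0.1, 0.3, -3.4]
opening: 0.435
finger_force: 41.1
```

send_rows:
  steps:
    - [0,0,0.001,0,-1]
    - [0,0,0.002,0,-1]
    - [0,0,0.002,0,-1]

```text
time: 6.65
eef_pos: [0.6575, -0.0541, 0.1313]
tcp_rot: [0.172, 0.985, 0.0, -0.0]
contact_force: [-0.5, 0.9, -3.9]
opening: 0.435
finger_force: 41.1
```

send_rows:
  steps:
    - [0,0,0.001,0,-1]
    - [0,0,0.002,0,-1]
    - [0,0,0.003,0,-1]
    - [0,0,0.003,0,-1]

```text
time: 7.05
eef_pos: [0.6582, -0.0543, 0.1308]
tcp_rot: [0.172, 0.985, -0.0, 0.001]
contact_force: [-4.2, 0.5, 5.5]
opening: 0.435
finger_force: 42.0
```

send_rows:
  steps:
    - [0,0,0,0,1]
    - [0,0,0,0,1]
    - [0,0,0,0,1]
    - [0,0,0,0,1]
    - [0,0,-0.02,0,1]
    - [0,0,-0.06,0,1]
    - [0,0,-0.1,0,1]
    - [0.04,-0.033,-0.1,8,1]
    - [0.08,-0.067,-0.1,16,1]
    - [0.12,-0.1,-0.1,24,1]
    - [0.142,-0.12,-0.1,30,1]
    - [0.142,-0.12,-0.1,30,1]

```text
time: 8.25
eef_pos: [0.4801, -0.1195, 0.2277]
tcp_rot: [0.423, 0.906, -0.0, -0.001]
contact_force: [0.3, -0.5, 0.3]
opening: 0.999
finger_force: 0.0
```

send_rows:
  steps:
    - [0,0,0,0,1]
    - [0,0,0,0,1]
    - [0,0,0,0,1]

```text
time: 8.55
eef_pos: [0.4843, -0.1186, 0.2285]
tcp_rot: [0.421, 0.907, 0.0, 0.0]
contact_force: [-0.5, 0.8, 0.5]
opening: 1.002
finger_force: 0.0
```

```bash
python3 - <<'E'
from h import *
st=ctrl.get_state(); print(st["eef_pos"],R.from_quat(st["tcp_rot"]).as_matrix()[:,1].round(3)); im=ctrl.read_camera("wrist")[:,:,::-1].copy()
print(proj("wrist",[.483,-.119,.042],st), proj("wrist",[.657,-.054,.16],st))
cs=cv2.HoughCircles(cv2.medianBlur(im,3).min(axis=2),cv2.HOUGH_GRADIENT,1.5,40,param1=120,param2=25,minRadius=20,maxRadius=45)
for c in cs[0][:6]: print(c,onplane("wrist",c[:2],.042,st).round(3))
t=ctrl.read_camera("top")[:,:,::-1]
t=cv2.resize(t[105:245,215:375],None,fx=1.5,fy=1.5)
o=np.zeros((420,800,3),np.uint8);o[:,:560]=im;o[:210,560:]=t; cv2.imwrite("pics/w2.png",o)
E
```

```text
[ 0.48429188 -0.11863687  0.22847669] [0.763 0.646 0.   ]
[271.78002781 187.23738182] [504.59962142 308.42020484]
[422.25 233.25  44.15] [ 0.641 -0.053  0.042]
[360.75 317.25  44.15] [ 0.668 -0.173  0.042]
[468.75 128.25  44.15] [0.591 0.05  0.042]
[267.75 186.75  26.15] [ 0.479 -0.121  0.042]
[347.25  96.75  35.3 ] [ 0.481 -0.006  0.042]
[468.75 275.25  32.6 ] [ 0.721 -0.053  0.042]
```

View pics/w2.png

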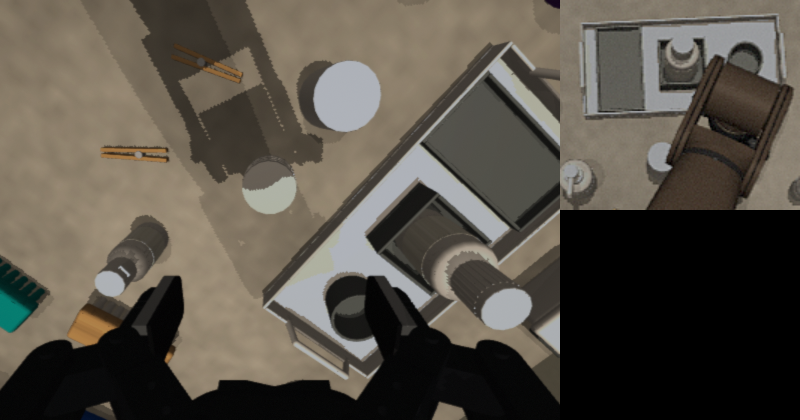

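The wrist view shows the bottle standing in its pot with its cap at (506,308), as predicted. The cup top is at (269.5,187). Descend on the cup.

send_rows:
  steps:
    - [0.001,-0.003,0.04,0,1]
    - [0.001,-0.003,0.08,0,1]
    - [0.001,-0.003,0.12,0,1]
    - [0.001,-0.003,0.15,0,1]
    - [0.001,-0.003,0.18,0,1]
    - [0.001,-0.003,0.2,0,1]
    - [0.001,-0.003,0.208,0,1]
    - [0.001,-0.003,0.208,0,1]
    - [0.001,-0.003,0.208,0,1]
  squeeze: 20

```text
time: 9.55
eef_pos: [0.4814, -0.1203, 0.0212]
tcp_rot: [0.421, 0.907, -0.0, 0.001]
contact_force: [-0.9, -0.3, 0.0]
opening: 0.998
finger_force: 0.0
```

send_rows:
  steps:
    - [0,0,0,0,-1]
    - [0,0,0,0,-1]
    - [0,0,0,0,-1]
    - [0,0,0,0,-1]
    - [0,0,0,0,-1]
    - [0,0,0,0,-1]

```text
time: 10.15
eef_pos: [0.4813, -0.1205, 0.0217]
tcp_rot: [0.421, 0.907, 0.0, 0.001]
contact_force: [-0.7, 1.7, 6.5]
opening: 0.655
finger_force: 21.0
```

send_rows:
  steps:
    - [0,0,-0.02,0,-1]
    - [0,0,-0.06,0,-1]
    - [0,0,-0.1,0,-1]
    - [0,0,-0.14,0,-1]
    - [0,0,-0.18,0,-1]
    - [0,0,-0.2,0,-1]
    - [-0.01,0.03,-0.2,0,-1]
    - [-0.025,0.07,-0.2,0,-1]
    - [-0.04,0.11,-0.2,0,-1]
    - [-0.053,0.15,-0.2,0,-1]
    - [-0.063,0.177,-0.2,0,-1]
    - [-0.063,0.177,-0.2,0,-1]

```text
time: 11.35
eef_pos: [0.6583, -0.0526, 0.2194]
tcp_rot: [0.42, 0.907, 0.0, -0.0]
contact_force: [-0.7, -0.2, -0.1]
opening: 0.654
finger_force: 21.6
```

send_rows:
  steps:
    - [0,0,0,0,-1]
    - [0,0,0,0,-1]
    - [0,0,0,0,-1]
    - [0,0,0,0,-1]

```text
time: 11.75
eef_pos: [0.6555, -0.0545, 0.2207]
tcp_rot: [0.422, 0.907, -0.0, 0.0]
contact_force: [0.3, -0.1, -0.8]
opening: 0.655
finger_force: 21.6
```

```bash
python3 - <<'E'
from h import *
st=ctrl.get_state(); print(st["eef_pos"],st["opening"],totool([.6575,-.0543,.1435],st).round(4))
a=ctrl.read_camera("wrist")[:,:,::-1]; b=ctrl.read_camera("scene")[:,:,::-1]
b=cv2.resize(b[130:290,160:360],None,fx=2,fy=2)
o=np.zeros((420,800,3),np.uint8); o[:,:400]=a[:,80:480]; o[:320,400:]=b; cv2.imwrite("pics/p2.png",o)
E
```

```text
[ 0.65554634 -0.0544527   0.22066251] 0.655495698288013 [-0.0011  0.0016  0.0772]
```

View pics/p2.png

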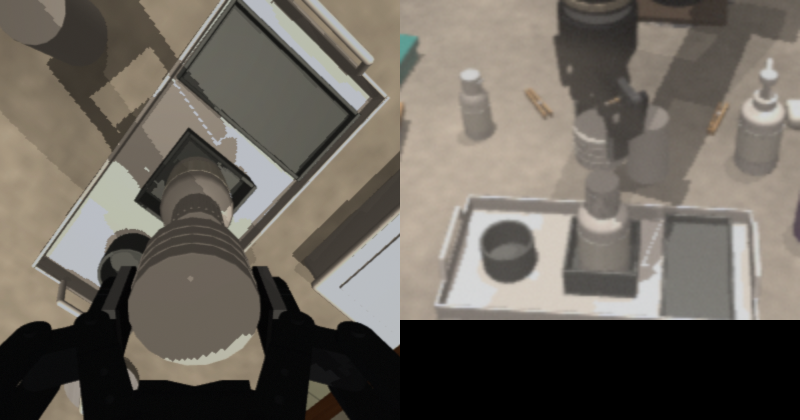

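The cup is held level above the upright bottle, centred on the cap. Lower it.

send_rows:
  steps:
    - [-0.001,0.001,0.02,0,-1]
    - [-0.001,0.001,0.035,0,-1]
    - [-0.001,0.001,0.05,0,-1]
    - [-0.001,0.001,0.062,0,-1]
    - [-0.001,0.001,0.07,0,-1]
    - [-0.001,0.001,0.07,0,-1]
    - [-0.001,0.001,0.074,0,-1]
    - [-0.001,0.001,0.074,0,-1]

```text
time: 12.65
eef_pos: [0.6579, -0.0541, 0.1465]
tcp_rot: [0.421, 0.907, 0.0, 0.0]
contact_force: [-0.2, 0.6, -0.9]
opening: 0.649
finger_force: 21.6
```

send_rows:
  steps:
    - [0,0,0.001,0,-1]
    - [0,0,0.002,0,-1]
    - [0,0,0.003,0,-1]
    - [0,0,0.003,0,-1]

```text
time: 13.05
eef_pos: [0.6579, -0.0541, 0.1438]
tcp_rot: [0.421, 0.907, 0.0, 0.0]
contact_force: [-0.2, 0.3, 0.3]
opening: 0.654
finger_force: 21.7
```

send_rows:
  steps:
    - [0,0,0.001,0,-1]
    - [0,0,0.002,0,-1]
    - [0,0,0.002,0,-1]

```text
time: 13.35
eef_pos: [0.6585, -0.0543, 0.1439]
tcp_rot: [0.421, 0.907, 0.0, 0.001]
contact_force: [-3.0, 0.8, 6.7]
opening: 0.655
finger_force: 22.2
```

send_rows:
  steps:
    - [0,0,-0.002,0,1]
    - [0,0,-0.002,0,1]
    - [0,0,-0.002,0,1]
    - [0,0,-0.002,0,1]
    - [0,0,-0.02,0,1]
    - [0,0,-0.06,0,1]
    - [0,0,-0.08,0,1]
    - [0,-0.04,-0.08,0,1]
    - [-0.001,-0.08,-0.08,0,1]
    - [-0.002,-0.12,-0.08,0,1]
    - [-0.003,-0.16,-0.08,0,1]
    - [-0.003,-0.2,-0.08,0,1]

```text
time: 14.55
eef_pos: [0.5054, -0.1862, 0.2211]
tcp_rot: [0.421, 0.907, -0.0, -0.0]
contact_force: [-0.5, -0.9, -0.6]
opening: 1.001
finger_force: 0.0
```

send_rows:
  steps:
    - [-0.001,-0.04,0,0,1]
    - [-0.002,-0.08,0,0,1]
    - [-0.003,-0.12,0,0,1]
    - [-0.003,-0.12,0,0,1]
    - [-0.003,-0.12,0,0,1]
    - [-0.003,-0.12,0,0,1]
    - [-0.003,-0.12,0,0,1]

```text
time: 15.25
eef_pos: [0.4177, -0.2644, 0.2212]
tcp_rot: [0.42, 0.907, 0.0, -0.0]
contact_force: [-0.6, -0.7, 0.2]
opening: 1.0
finger_force: 0.0
```

```bash
python3 - <<'E'
from h import *
st=ctrl.get_state(); print(st["eef_pos"],R.from_quat(st["tcp_rot"]).as_matrix()[:,1].round(3)); im=ctrl.read_camera("wrist")[:,:,::-1].copy()
print(proj("wrist",[.416,-.266,.108],st))
cs=cv2.HoughCircles(cv2.medianBlur(im,3).min(axis=2),cv2.HOUGH_GRADIENT,1.5,30,param1=120,param2=20,minRadius=13,maxRadius=24)
for c in cs[0][:6]: print(c,onplane("wrist",c[:2],.108,st).round(3))
t=ctrl.read_camera("top")[:,:,::-1]
t=cv2.resize(t[105:245,215:375],None,fx=1.5,fy=1.5)
o=np.zeros((420,800,3),np.uint8);o[:,:560]=im;o[:210,560:]=t; cv2.imwrite("pics/w3.png",o)
E
```

```text
[ 0.41771618 -0.26441743  0.22121306] [0.763 0.647 0.   ]
[270.03915005 210.65128375]
[476.25 245.25  23.05] [ 0.57  -0.177  0.108]
[507.75 264.75  19.15] [ 0.605 -0.17   0.108]
[486.75 317.25  21.4 ] [ 0.636 -0.216  0.108]
[266.25 215.25  16.15] [ 0.416 -0.271  0.108]
[159.75 308.25  23.05] [ 0.4   -0.403  0.108]
[452.25 288.75  23.05] [ 0.587 -0.217  0.108]
```

View pics/w3.png

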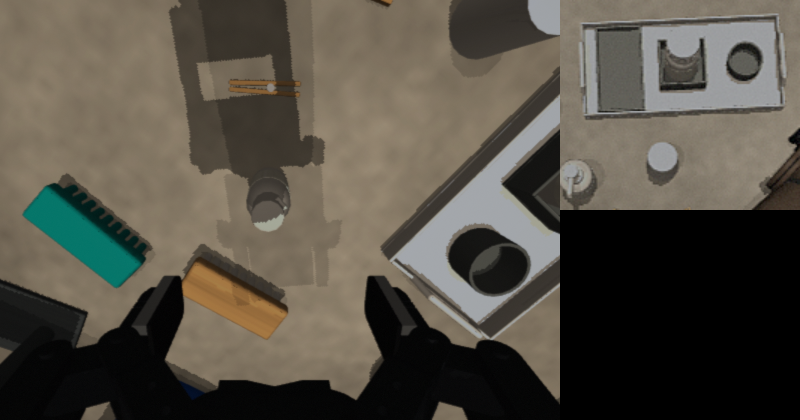

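The top inset shows the cup seated on the bottle. The flask's cap is at (268,215) and the round pot's rim centre is near (499,268). Grip the flask.

send_rows:
  steps:
    - [-0.004,-0.004,0.04,0,1]
    - [-0.004,-0.004,0.08,0,1]
    - [-0.004,-0.004,0.11,0,1]
    - [-0.004,-0.004,0.125,0,1]
    - [-0.004,-0.004,0.13,0,1]
    - [-0.004,-0.004,0.13,0,1]
    - [-0.004,-0.004,0.13,0,-1]
    - [-0.004,-0.004,0.13,0,-1]
    - [-0.004,-0.004,0.13,0,-1]
    - [-0.004,-0.004,0.13,0,-1]
    - [-0.004,-0.004,0.13,0,-1]
    - [-0.004,-0.004,0.13,0,-1]
  squeeze: 35

```text
time: 16.55
eef_pos: [0.417, -0.2713, 0.0922]
tcp_rot: [0.421, 0.907, -0.0, 0.001]
contact_force: [-0.9, 0.2, 4.6]
opening: 0.317
finger_force: 34.6
```

```bash
python3 - <<'E'
from h import *
st={"eef_pos":np.array([.41772,-.26442,.22121]),"tcp_rot":np.array([.4205,.9073,0,0])}
for p,z in [((499,268),.049),((268,215),.108)]: print(onplane("wrist",p,z,st).round(4))
im=cv2.imread("pics/w3.png")[:,:560]; h=cv2.cvtColor(im,cv2.COLOR_BGR2HSV)
m=((h[...,0]<25)&(h[...,1]>110)&(h[...,2]>110)).astype(np.uint8)
c=max(cv2.findContours(m,0,2)[0],key=cv2.contourArea); r=cv2.minAreaRect(c); print(r,[onplane("wrist",p,.04,st)[:2].round(3).tolist() for p in cv2.boxPoints(r)])
st=ctrl.get_state(); print(st["eef_pos"],st["opening"],totool([.660,-.172,.1],st).round(4))
E
```

```text
[ 0.6589 -0.172   0.049 ]
[ 0.4172 -0.27    0.108 ]
((232.4553985595703, 301.7484130859375), (106.70423126220703, 35.355247497558594), 28.610458374023438) [[0.412, -0.427], [0.404, -0.383], [0.526, -0.366], [0.54, -0.413]]
[ 0.41695966 -0.2712643   0.09222961] 0.3170631801970889 [-0.081   0.2497 -0.0076]
```

send_rows:
  steps:
    - [0,0,-0.02,0,-1]
    - [0,0,-0.06,0,-1]
    - [0,0,-0.1,0,-1]
    - [-0.013,0.04,-0.1,0,-1]
    - [-0.026,0.08,-0.1,0,-1]
    - [-0.039,0.12,-0.1,0,-1]
    - [-0.052,0.16,-0.1,0,-1]
    - [-0.065,0.2,-0.1,0,-1]
    - [-0.075,0.235,-0.1,0,-1]
    - [-0.081,0.249,-0.1,0,-1]
    - [-0.081,0.249,-0.1,0,-1]
    - [-0.081,0.249,-0.1,0,-1]

```text
time: 17.75
eef_pos: [0.6582, -0.1717, 0.1899]
tcp_rot: [0.421, 0.907, -0.0, -0.001]
contact_force: [0.1, 0.3, -2.4]
opening: 0.314
finger_force: 35.0
```

send_rows:
  steps:
    - [0,0,0.01,0,-1]
    - [0,0,0.02,0,-1]
    - [0,0,0.03,0,-1]
    - [0,0,0.03,0,-1]
    - [0,0,0.03,0,-1]

```text
time: 18.25
eef_pos: [0.6585, -0.172, 0.1605]
tcp_rot: [0.421, 0.907, -0.0, -0.001]
contact_force: [0.1, -0.0, -0.5]
opening: 0.313
finger_force: 35.0
```

```bash
python3 - <<'E'
from h import *
st=ctrl.get_state(); print(st["eef_pos"],st["opening"],totool([.6595,-.172,.1],st).round(4))
a=ctrl.read_camera("wrist")[:,:,::-1]; b=ctrl.read_camera("scene")[:,:,::-1]
b=cv2.resize(b[130:290,160:360],None,fx=2,fy=2)
o=np.zeros((420,800,3),np.uint8); o[:,:400]=a[:,80:480]; o[:320,400:]=b; cv2.imwrite("pics/p3.png",o)
E
```

```text
[ 0.65850077 -0.17203156  0.16049966] 0.312880887072864 [-0.0007  0.0008  0.0605]
```

View pics/p3.png

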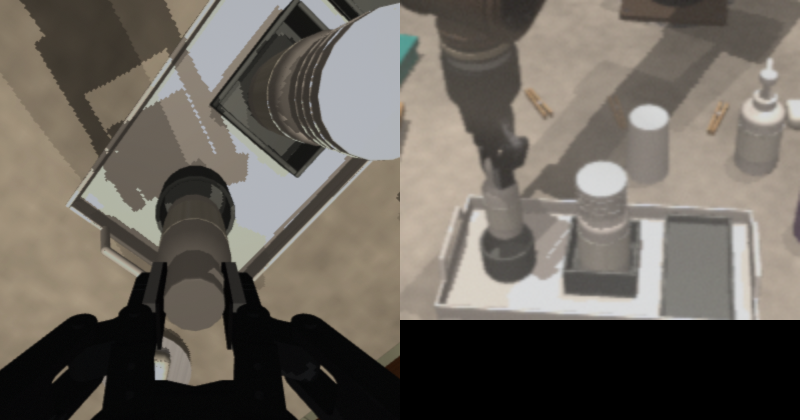

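The flask is centred over the round pot and the cup sits straight on the bottle. Lower the flask.

send_rows:
  steps:
    - [0,0.001,0.015,0,-1]
    - [0,0.001,0.03,0,-1]
    - [0,0.001,0.042,0,-1]
    - [0,0.001,0.05,0,-1]
    - [0,0.001,0.055,0,-1]
    - [0,0.001,0.057,0,-1]
    - [0,0.001,0.057,0,-1]

```text
time: 19.05
eef_pos: [0.6599, -0.1714, 0.1042]
tcp_rot: [0.421, 0.907, -0.0, -0.0]
contact_force: [-0.8, -0.3, -2.1]
opening: 0.316
finger_force: 35.0
```

send_rows:
  steps:
    - [0,0,0.001,0,-1]
    - [0,0,0.002,0,-1]
    - [0,0,0.003,0,-1]
    - [0,0,0.003,0,-1]

```text
time: 19.45
eef_pos: [0.6598, -0.1713, 0.1014]
tcp_rot: [0.421, 0.907, -0.0, 0.0]
contact_force: [-1.0, 0.3, -1.9]
opening: 0.319
finger_force: 35.0
```

send_rows:
  steps:
    - [0,0,0.001,0,-1]
    - [0,0,0.002,0,-1]
    - [0,0,0.002,0,-1]

```text
time: 19.75
eef_pos: [0.6602, -0.1716, 0.1003]
tcp_rot: [0.421, 0.907, -0.0, 0.0]
contact_force: [-0.9, 0.5, 2.7]
opening: 0.313
finger_force: 35.3
```

send_rows:
  steps:
    - [0,0,-0.001,0,1]
    - [0,0,-0.001,0,1]
    - [0,0,-0.001,0,1]
    - [0,0,-0.001,0,1]
    - [0,0,-0.02,0,1]
    - [0,0,-0.06,0,1]
    - [0,0,-0.1,0,1]
    - [-0.007,-0.04,-0.1,-8,1]
    - [-0.014,-0.08,-0.1,-16,1]
    - [-0.021,-0.12,-0.1,-24,1]
    - [-0.028,-0.16,-0.1,-32,1]
    - [-0.034,-0.2,-0.1,-40,1]

```text
time: 20.95
eef_pos: [0.5279, -0.3274, 0.1994]
tcp_rot: [0.083, 0.997, -0.0, 0.0]
contact_force: [0.8, -0.3, -0.5]
opening: 1.0
finger_force: 0.0
```

```bash
python3 - <<'E'
from h import *
st=ctrl.get_state(); print(st["eef_pos"],st["dq"].round(2),totool([.4705,-.397,.16],st).round(4),R.from_quat(st["tcp_rot"]).as_matrix()[:,1].round(3))
E
```

```text
[ 0.527862   -0.32740741  0.19936744] [-0.66 -0.17  0.2  -0.   -0.03 -2.03] [ 0.0451 -0.0781  0.0394] [ 0.165  0.986 -0.   ]
```

send_rows:
  steps:
    - [0.023,-0.04,0,-8,1]
    - [0.046,-0.079,0,-17,1]
    - [0.046,-0.079,0,-17,1]
    - [0.046,-0.079,0,-17,1]
    - [0.046,-0.079,0,-17,1]
    - [0.046,-0.079,0,-17,1]

```text
time: 21.55
eef_pos: [0.471, -0.3953, 0.1992]
tcp_rot: [-0.063, 0.998, 0.0, 0.0]
contact_force: [0.8, 0.3, -0.9]
opening: 1.001
finger_force: 0.0
```

```bash
python3 - <<'E'
from h import *
st=ctrl.get_state(); M=R.from_quat(st["tcp_rot"]).as_matrix(); print(st["eef_pos"],M[:,1].round(3)); im=ctrl.read_camera("wrist")[:,:,::-1].copy()
h=cv2.cvtColor(im,cv2.COLOR_BGR2HSV)
m=((h[...,0]<25)&(h[...,1]>110)&(h[...,2]>50)).astype(np.uint8); m=cv2.morphologyEx(m,cv2.MORPH_OPEN,np.ones((5,5)))
for c in cv2.findContours(m,0,2)[0]:
    if cv2.contourArea(c)>1000:
        r=cv2.minAreaRect(c); B=np.array([onplane("wrist",p,.04,st)[:2] for p in cv2.boxPoints(r)]); print(r,B.round(3).tolist(),B.mean(0).round(4),totool([*B.mean(0),.022],st).round(4))
        cv2.drawContours(im,[c],-1,(0,0,255),1)
cv2.imwrite("pics/w4.png",im)
E
```

```text
[ 0.47104309 -0.39527247  0.19924009] [-0.126  0.992  0.   ]
((270.5, 187.5), (127.0, 51.0), 90.0) [[0.41, -0.429], [0.404, -0.384], [0.527, -0.365], [0.534, -0.416]] [ 0.4686 -0.3985] [ 0.0028 -0.003   0.1772]
```

View pics/w4.png

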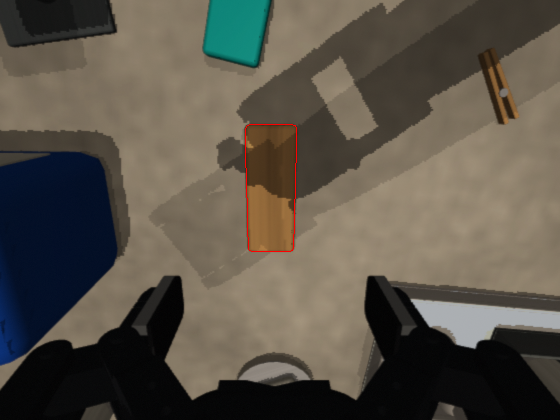

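The brush is outlined from (245,125) to (296,251), square to the jaws, and the jug is well clear. Grip it.

send_rows:
  steps:
    - [0.003,-0.003,0.04,0,1]
    - [0.003,-0.003,0.08,0,1]
    - [0.003,-0.003,0.12,0,1]
    - [0.003,-0.003,0.15,0,1]
    - [0.003,-0.003,0.17,0,1]
    - [0.003,-0.003,0.177,0,1]
    - [0.003,-0.003,0.177,0,1]
    - [0.003,-0.003,0.177,0,-1]
    - [0.003,-0.003,0.177,0,-1]
    - [0.003,-0.003,0.177,0,-1]
    - [0.003,-0.003,0.177,0,-1]
    - [0.003,-0.003,0.177,0,-1]
  squeeze: 35

```text
time: 22.8
eef_pos: [0.4685, -0.4007, 0.0242]
tcp_rot: [-0.063, 0.998, -0.001, 0.001]
contact_force: [0.3, 1.2, 5.7]
opening: 0.556
finger_force: 39.0
```

send_rows:
  steps:
    - [0,0,0,0,-1]
    - [0,0,-0.02,0,-1]
    - [0,0,-0.06,0,-1]
    - [0,0,-0.1,0,-1]
    - [0,0,-0.14,0,-1]
    - [0,0,-0.18,0,-1]
    - [0,0,-0.21,0,-1]
    - [0,0,-0.21,0,-1]
    - [0,0,-0.21,0,-1]

```text
time: 23.7
eef_pos: [0.4674, -0.3996, 0.2321]
tcp_rot: [-0.063, 0.998, -0.0, 0.0]
contact_force: [-0.1, 0.2, -2.6]
opening: 0.55
finger_force: 38.2
```

```bash
python3 - <<'E'
from h import *
st=ctrl.get_state(); print(st["eef_pos"],st["opening"],st["finger_force"],totool([.654,.0633,.236],st).round(4))
E
```

```text
[ 0.46735943 -0.39957797  0.23205137] 0.5501580755479124 38.178781270980835 [-0.243   0.4359 -0.004 ]
```

send_rows:
  steps:
    - [-0.012,0.022,0,0,-1]
    - [-0.034,0.06,0,1,-1]
    - [-0.056,0.1,0,2,-1]
    - [-0.078,0.14,0,3,-1]
    - [-0.1,0.18,0,4,-1]
    - [-0.123,0.22,0,5,-1]
    - [-0.145,0.26,0,5.5,-1]
    - [-0.167,0.3,0,5.5,-1]
    - [-0.19,0.34,0,5.5,-1]
    - [-0.212,0.38,0,5.5,-1]
    - [-0.232,0.416,0,5.5,-1]
    - [-0.243,0.436,0,5.5,-1]

```text
time: 24.9
eef_pos: [0.6531, 0.0665, 0.2281]
tcp_rot: [-0.016, 1.0, 0.001, -0.003]
contact_force: [0.2, -0.0, -1.7]
opening: 0.555
finger_force: 38.1
```

send_rows:
  steps:
    - [0,0,0,0,-1]
    - [0,0,0,0,-1]
    - [0,0,0.04,0,-1]
    - [0,0,0.08,0,-1]
    - [0,0,0.12,0,-1]
    - [0,0,0.15,0,-1]
    - [0,0,0.15,0,-1]
    - [0,0,0.15,0,-1]
    - [0,0,0.15,0,-1]

```text
time: 25.8
eef_pos: [0.6557, 0.0625, 0.0848]
tcp_rot: [-0.014, 1.0, -0.0, 0.002]
contact_force: [0.2, -0.5, -0.4]
opening: 0.551
finger_force: 38.1
```

```bash
python3 - <<'E'
from h import *
st=ctrl.get_state(); print(st["eef_pos"],R.from_quat(st["tcp_rot"]).as_matrix()[:,1].round(3),st["opening"],totool([.654,.0633,.0315],st).round(4))
a=ctrl.read_camera("wrist")[:,:,::-1]; b=ctrl.read_camera("scene")[:,:,::-1]
b=cv2.resize(b[150:310,175:375],None,fx=2,fy=2)
o=np.zeros((420,800,3),np.uint8); o[:,:400]=a[:,80:480]; o[:320,400:]=b; cv2.imwrite("pics/p4.png",o)
E
```

```text
[0.65567552 0.06247934 0.08481187] [-0.029  1.    -0.   ] 0.5508867111014495 [0.0019 0.0009 0.0533]
```

View pics/p4.png

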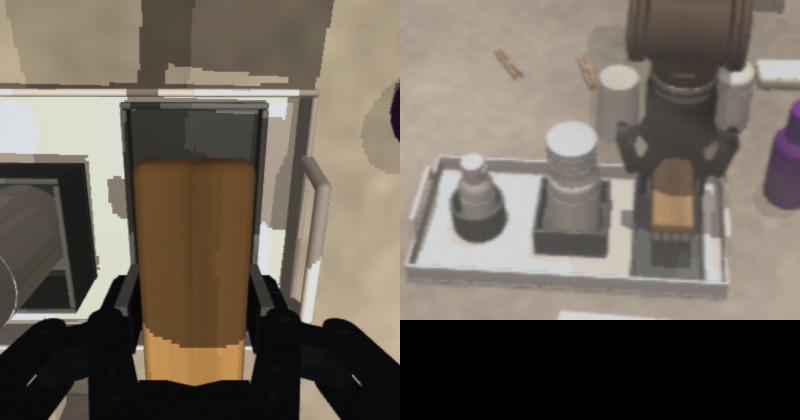

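The brush is lined up over the dish, bristles down, and the flask and the cup-topped bottle stand straight. Lower it.

send_rows:
  steps:
    - [0.001,0,0.02,0,-1]
    - [0.001,0,0.035,0,-1]
    - [0.001,0,0.045,0,-1]
    - [0.001,0,0.05,0,-1]
    - [0.001,0,0.051,0,-1]
    - [0.001,0,0.051,0,-1]

```text
time: 26.5
eef_pos: [0.6534, 0.0633, 0.0322]
tcp_rot: [-0.015, 1.0, 0.0, 0.0]
contact_force: [-3.6, -0.9, 2.8]
opening: 0.55
finger_force: 38.6
```

send_rows:
  steps:
    - [0,0,0.001,0,-1]
    - [0,0,0.002,0,-1]
    - [0,0,0.002,0,-1]

```text
time: 26.8
eef_pos: [0.6535, 0.0633, 0.0322]
tcp_rot: [-0.015, 1.0, -0.0, -0.0]
contact_force: [-6.9, -0.8, 11.3]
opening: 0.555
finger_force: 39.7
```

send_rows:
  steps:
    - [0,0,-0.001,0,0.4]
    - [0,0,-0.001,0,0.4]
    - [0,0,-0.001,0,0.4]
    - [0,0,-0.001,0,0.4]
    - [0,0,-0.02,0,0.4]
    - [0,0,-0.06,0,0.4]
    - [0,0,-0.1,0,0.4]
    - [0,0,-0.15,0,1]
    - [0,0,-0.2,0,1]
    - [0.05,0,-0.22,0,1]
    - [0.09,0,-0.22,0,1]
    - [0.09,0,-0.22,0,1]

```text
time: 28.0
eef_pos: [0.5582, 0.0611, 0.248]
tcp_rot: [-0.015, 1.0, 0.0, -0.002]
contact_force: [0.3, 0.6, 0.4]
opening: 0.998
finger_force: 0.0
```

send_rows:
  steps:
    - [0.05,0,0,0,1]
    - [0.08,0,0,0,1]
    - [0.08,0,0,0,1]
    - [0.08,0,0,0,1]
    - [0.08,0,0,0,1]

```text
time: 28.5
eef_pos: [0.4843, 0.0581, 0.2497]
tcp_rot: [-0.015, 1.0, -0.0, 0.001]
contact_force: [-0.3, -0.1, -0.2]
opening: 1.001
finger_force: 0.0
```

```bash
python3 - <<'E'
from h import *
st=ctrl.get_state(); print(st["eef_pos"],st["opening"],st["contact_force"])
a=ctrl.read_camera("top")[:,:,::-1]; b=ctrl.read_camera("scene")[:,:,::-1]
o=np.zeros((600,800,3),np.uint8); A=cv2.resize(a[105:305,110:450],(400,235)); o[:235,:400]=A
o[:320,400:]=cv2.resize(b[150:310,175:375],None,fx=2,fy=2); o[240:600,:400]=cv2.resize(a[105:195,220:320],(400,360)); cv2.imwrite("pics/p5.png",o)
for P in ([.654,.0633,.048],[.657,-.0545,.164],[.66,-.172,.116]): print(proj("top",P).round(1),proj("scene",P).round(1))
E
```

```text
[0.48430815 0.05809926 0.24970877] 1.0014167028169336 [-0.30363742 -0.10017758 -0.22325197]
[253.9 147.4] [309.9 254. ]
[297.1 133. ] [260.6 217.5]
[340.8 136.4] [210.7 229.5]
```

View pics/p5.png

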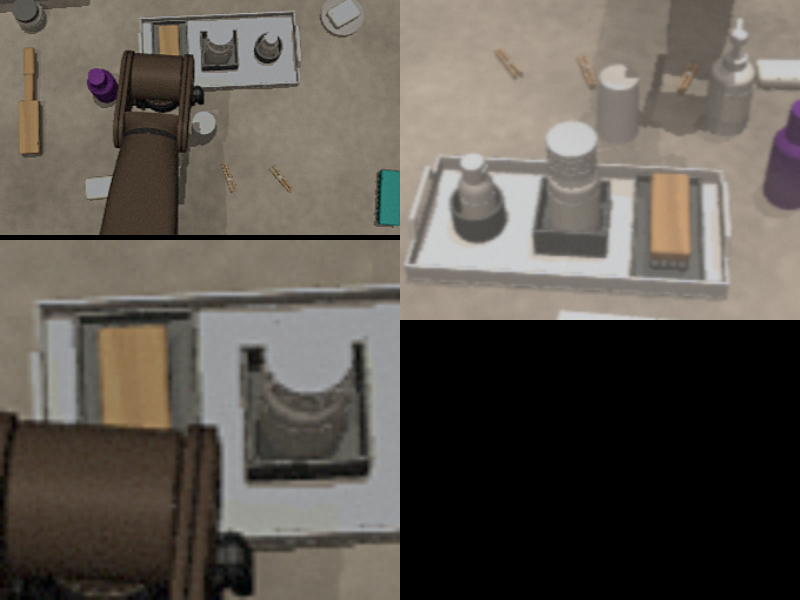

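The brush lies centred in the dish at scene (310,257). The cup top at (260,220) and flask cap at (211,231) are within 3 px of prediction, and the look-alikes have not moved. Hand in.

```bash
python3 -c "
from plant import ctrl
print(ctrl.sign_off())"
```

```text
the job is handed in; nothing more can be done
None
```

I handed the job in after 28.5 s of robot time. The bottle and flask stand in their pots, the cup is over the bottle's cap, the brush lies bristles down in the dish, and the look-alikes appeared unmoved in the last pictures; sign-off returned no verdict.

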